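# Index the drilling turntable to its next station

### The arm

A 6-joint arm with a two-finger parallel gripper is mounted at the origin on the work surface. World frame = base frame: x ahead of the robot, y to its left, z up, the work surface at z = 0. Lengths are in m, angles in rad, forces in N, time in s.
With the tool pointing down it reaches from about 0.35 to 0.875 m from the base axis. Payload 15.5 kg.
Tool frame: the origin (TCP) lies at the very end of the fingers, on their centre line; the grasp point (between the pads) lies 19 mm behind it; z points along the fingers, y is the direction in which the jaws open and shut (so a half turn about z gives the same grasp; the last joint's range is limited). The gripper opens to 85 mm and grips with 20 to 120 N. Pads are 22 mm wide; open, the fingers measure 114 mm over their backs; the gripper's body (76 mm by 85 mm) begins 54 mm behind the grasp point. The pads swing forward as they close: fully open they stand 13 mm farther back than shut.
Start: joints at [-1.24, 0.494, 1.345, -0, 1.302, -0.096], TCP at [0.259, -0.569, 0.231] pointing down, gripper open.
Joint ranges: [-2.91, 2.91], [-0.82, 2.16], [0.22, 2.67], [-1.22, 4.37], [0.12, 2.79], [-3.08, 3.08]. Speed limits (rad/s): [1.89, 1.89, 2.57, 3.01, 3.01, 3.01].

### API

Orientations are given as a unit quaternion [w, x, y, z].
In Python, from cell import robot gives the robot as it stands.
- The arm moves only by the tool send_rows, never from a script. Its argument "commands" is a list of rows, each an object with "jaw": the gripper command: -1 is fully open, 1 is shut, values between are in proportion; "dp": the shift along the world's x, y, z in cm, a list of three; "spin": the turn about the world's z in degrees. A call has exactly 10 rows; each row is the pose to reach, as a shift and turn from the pose measured when the call began; what a row does not reach only later rows make up. A row lasts 1/8 s, in which the tool goes at most 62.5 mm and 10.7 degrees, less where a joint would pass 70% of its speed; a pose out of reach is approached as far as the arm can. A call with a gripper value outside its range is refused whole. The fingers move at their own pace and stop on an object; "newtons" is the grip in N (left out, the last holds). Time passes only in rows, so rows that repeat a pose let the fingers close, or fill a call up. It gives the time, the measured TCP pose, the force and the opening at its end, in the units of the state.
- robot.read_state(): the state, without advancing time (a new reading comes with each control period).
- robot.read_camera(name): name is "scene" or "top" or "wrist"; returns a dict with "pixels" (400x640x3 uint8, red, green, blue), "depth" (400x640 float32, m along the optical axis (not along the pixel's ray), 0 where there is no reading), "fx", "fy", "cx", "cy" (pixels), "eye" and "attitude" of the camera in the world. Camera axes: x right, y up, looking along -z (the intrinsics and any distortion apply to the point x, -y, -z); pixel columns grow to the right and rows downward; lengths in m; the calibration is good to about 2 mm. A picture is of the moment at which its call begins.
- robot.finish_job(): hands the job in, once; it reports no verdict.
The state is a dict: "clock": time; "q": joint angles; "joint_velocities": joint speeds; "joint_efforts": joint torques, N m; "position": TCP position; "eef_rot": TCP orientation; "ft_force": force on the tool from outside, world axes, zero at the start; "wrist_torque": the same for the moment, N m; "width": opening from 0.0 (shut) to 1.0 (fully open).
Only numpy, scipy, OpenCV 4.12 (cv2) and the standard library are available. Lean on these libraries where they do the work, as an engineer would, in place of code of your own. Each camera call takes 0.05 s, during which the arm holds its last target.

### The job

Swing the clamp lever well open to free the turntable, then turn the turntable anticlockwise (seen from above) by its upright post, on to its next station, less than a quarter turn away, where the spring index pin drops fully into its notch: feel for it, because the notches are out of sight under the platter. Then swing the clamp lever fully home again and let go, leaving the pin in its notch and the wrench, oil jar and bolt box where they are.

Things in the scene. Friction and masses are not known exactly. Their poses are not given: they have to be found in the camera images.
- axis (a point): On the vertical turning axis of a steel drilling turntable (round platter 220 mm across), at the height of the platter's top face, 65 mm above the bench. An aluminium flange, 84 mm across, is bolted on the platter's middle; its hub, 44 mm across, reaches 99 mm above the bench.
- base: The grey base plate under the turntable, 300 by 310 mm and 18 mm thick, bolted to the bench at a different place and yaw each time. Origin on the turntable's axis, at bench height. The clamp lever stands at its -y edge. On its +x, -y corner stands a small grey block with the index pin, up to 54 mm high and 165 mm from the axis.
- post (a point): Grip point of the upright black turning post: a cylinder 22 mm in diameter on the platter, 82 mm from the turning axis, from 71 mm (a collar 28 mm across below that) to 127 mm above the bench. This point is on its centre line, 107 mm above the bench, and goes round with the platter.
- rotor (a joint): Turntable angle (rad), growing anticlockwise seen from above; -1.2 to -0.7 at the start, clamped. The next station lies somewhere from -0.2 to +0.2, elsewhere every time since the index block is remounted by hand; others are 1.571 rad either side. Free, the table turns with 2 N at the post; clamped, it holds fast. Let go within 0.05 rad of a station it is pulled in; 14 N at the post leaves it.
- index_pin (a joint): Radial position of the sprung steel index pin (m): 0 fully dropped into a notch, 0.0052 riding on the rim between stations, in between on a notch's sloping flank. Its black end knob, 20 mm across, sticks out of the small grey block beside the platter, 43 mm above the bench, and moves inward 5 mm as the pin drops. It works by itself and need not be touched.
- lever (a joint): Angle of the clamp lever (rad): 0 is fully clamped (home), 1.25 fully open (stop). It grows anticlockwise seen from above, the grip swinging away from the turntable as it opens. It stays where it is left; 5 N at the grip moves it, up to 11 N for the last 0.5 rad before home.
- lever_grip (a point): Grip point of the clamp lever: on the centre line of an upright black cylinder 20 mm in diameter at the end of a flat steel arm whose top is 60 mm above the bench. The cylinder's top is 104 mm and this point 86 mm above the bench, 90 mm from the pivot.
- lever_hinge (a point): On the clamp lever's vertical pivot axis, 55 mm above the bench, 140 mm from the turntable's axis. The round hub here is 30 mm across and reaches 67 mm above the bench.
- wrench: A loose steel wrench 170 mm long lying on the bench; origin under its middle, x along it. To be left alone.
- oilcan: A loose white plastic jar of oil 56 mm across and 110 mm high with a grey cap, standing on the bench; origin at the centre of its underside. To be left alone.
- boltbox: A loose grey open plastic box 90 by 70 by 35 mm with bolts in it; origin at the centre of its underside. To be left alone.

How it is judged:
On the way, in this order (a step that is already met when the one before it is completed fails the run):
1. the clamp lever is swung well open (value of joint lever above 0.7 rad), for 0.2 s.
2. the turntable stands at the next station with the index pin dropped in (value of joint rotor between -0.3 and 0.3 rad and value of joint index_pin below 0.002 m), for 0.3 s.
At the end, for the whole second after the job is handed in: The turntable stands still at the next station (reading within 0.3 rad of 0), the index pin is in its notch (reads less than 2 mm), and the clamp lever is home (within 0.12 rad of fully clamped) (all of step 2 and value of joint lever below 0.12 rad and velocity of joint rotor between -0.05 and 0.05 rad/s); the robot touches nothing.
It fails at once if the wrench was moved more than 30 mm (distance of wrench from where it was at the start of the episode above 0.03 m).
It fails at once if the oil jar was moved more than 30 mm (distance of oilcan from where it was at the start of the episode above 0.03 m).
It fails at once if the bolt box was moved more than 30 mm (distance of boltbox from where it was at the start of the episode above 0.03 m).
It also fails if it takes over 64 s, if anything falls off the work surface, if the arm or the gripper's body presses on something with over 40 N, if the wrist force passes 120 N, or if a joint passes its speed limit or range.

## Working session

There is one attempt and no reset: what is moved stays moved. The work goes in short steps, Python scripts to look and compute and a tool call to move; the robot and the scene stay as the last step left them, time stands still between calls to the robot, and variables do not carry over. Pictures are saved under pics/ and viewed, and the job is handed in when it is done.

Besides the shell and the picture viewer there is one more tool, called after "Emit:" as a command line: name --argument value ..., lists and objects as JSON in quotes. send_rows: Moves the arm, as the interface text tells. Its arguments: {"type":"object","properties":{"commands":{"type":"array"},"newtons":{"type":"number"}},"required":["commands"]}

```bash
mkdir -p pics
cat > h.py <<'E'
import numpy as np, cv2
from scipy.spatial.transform import Rotation as R
from cell import robot
def att(c):
    a=np.array(c['attitude'],float)
    return a if a.shape==(3,3) else R.from_quat(a[[1,2,3,0]]).as_matrix()
def pts(c):
    d=c['depth'];v,u=np.indices(d.shape)
    P=np.stack([(u-c['cx'])/c['fx']*d,-(v-c['cy'])/c['fy']*d,-d],-1)
    W=P@att(c).T+np.array(c['eye']); W[d==0]=np.nan
    return W
def ray(c,u,v,z):
    r=att(c)@np.array([(u-c['cx'])/c['fx'],-(v-c['cy'])/c['fy'],-1]);e=np.array(c['eye'])
    return e+r*(z-e[2])/r[2]
def save(c,n): cv2.imwrite('pics/'+n+'.png',c['pixels'][:,:,::-1])
E
python3 - <<'E'
from h import *
for n in ['scene','top','wrist']:
    c=robot.read_camera(n); save(c,n+'0'); np.savez(n+'0.npz',**c)
    print(n,c['eye'],c['attitude'],c['fx'],c['cx'],[k for k in c])
s=robot.read_state();print(s)
E
```

```text
scene [1.04101102 0.43846887 0.79998649] [0.45791263 0.15148129 0.26265538 0.83569229] 457.3968163330079 317.124738398372 ['pixels', 'depth', 'fx', 'fy', 'cx', 'cy', 'eye', 'attitude']
top [0.46117052 0.15147037 0.98217142] [-0.7040557  -0.06816638  0.05128942  0.70500235] 453.14002988698945 319.71419148034954 ['pixels', 'depth', 'fx', 'fy', 'cx', 'cy', 'eye', 'attitude']
wrist [ 0.33404823 -0.5340444   0.37458783] [ 0.829866   -0.13579439  0.08853848 -0.53389441] 279.9074722714752 323.40135108176713 ['pixels', 'depth', 'fx', 'fy', 'cx', 'cy', 'eye', 'attitude']
{'clock': 0.15, 'q': array([-1.23949149e+00,  4.94040585e-01,  1.34593642e+00, -3.75523821e-05,
        1.30251337e+00, -9.55077845e-02]), 'joint_velocities': array([-0.00055845, -0.00092119, -0.00055689,  0.00025007, -0.00108773,
       -0.00052317]), 'joint_efforts': array([ 5.29720608e-03, -8.82538247e+01, -3.84068406e+01,  4.79483278e-04,
        7.11760353e-03, -8.32944534e-05]), 'position': array([ 0.25863623, -0.56869467,  0.2308549 ]), 'eef_rot': array([-4.43617448e-04,  9.77314008e-01,  2.11795014e-01, -7.07743596e-05]), 'ft_force': array([-0.46999747, -0.35450531,  0.7270981 ]), 'wrist_torque': array([-0.00702532, -0.00415821, -0.00222709]), 'width': 1.0014681881763405}
```

View pics/scene0.png

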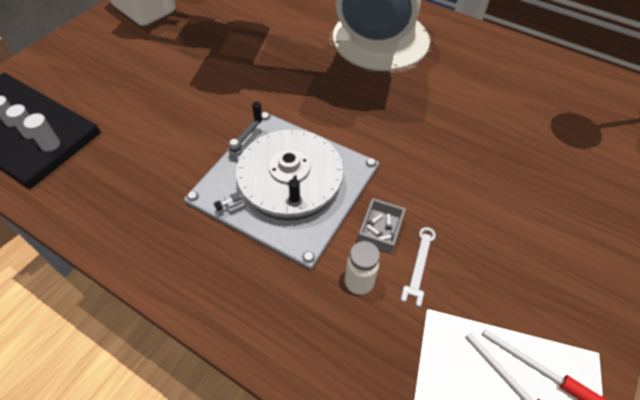

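View pics/top0.png

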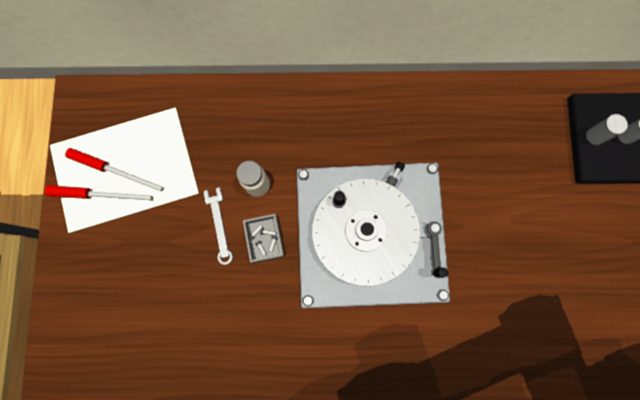

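The scene view shows the turntable on its grey base. In the top view the platter middle is near (367,229), the post top (339,197), the lever hinge (434,228), the lever grip (440,272) and the pin knob (399,167). The jar, box and wrench are at the left, at x 215–265.

Run:
```python
from h import *
for n in ['top','scene']:
    c=dict(np.load(n+'0.npz'));W=pts(c);px=c['pixels'].astype(int)
    dark=px.max(-1)<60
    for lo,hi,nm in [(.119,.135,'posttop'),(.098,.111,'griptop'),(.035,.055,'knob'),(.093,.105,'hub(any)')]:
        m=(W[...,2]>lo)&(W[...,2]<hi)&(W[...,0]>.2)&(abs(W[...,1]-.05)<.3)&(W[...,0]<.75)
        if 'any' not in nm: m&=dark
        k,l,s,ce=cv2.connectedComponentsWithStats(m.astype(np.uint8))
        for i in range(1,k):
            if s[i,4]>8: print(n,nm,s[i,4],ce[i].round(1),np.nanmedian(W[l==i],0).round(4), (W[l==i].min(0)+W[l==i].max(0))[:2]/2)
c=dict(np.load('top0.npz'))
for nm,u,v,z in [('axis',367,229,.099),('post',339,197,.127),('hinge',434,228,.067),('grip',440,272,.104),('knob',399,167,.043),('foot1',303,174,.022),('foot2',433,168,.022),('foot3',443,295,.022),('foot4',308,300,.022),('hub_ul',0,0,0)][:-1]:
    print(nm,ray(c,u,v,z).round(4))
cv2.imwrite('pics/topz.png',cv2.resize(c['pixels'][140:320,280:460,::-1],None,fx=3.3,fy=3.3,interpolation=cv2.INTER_CUBIC))
```

```text
top posttop 81 [339.  196.3] [0.6294 0.135  0.1271] [0.63102973 0.13490974]
top griptop 78 [367.  228.4] [0.5714 0.0801 0.1002] [0.56981427 0.08014368]
top griptop 76 [442.3 271.8] [ 0.4863 -0.061   0.1042] [ 0.48726448 -0.06204999]
top knob 47 [399.5 165.3] [0.7108 0.0048 0.0516] [0.71058217 0.0061603 ]
top hub(any) 27 [255.5 180.9] [0.6631 0.3004 0.1003] [0.6713947  0.30528521]
top hub(any) 12 [337.9 202. ] [0.6228 0.1374 0.097 ] [0.62434013 0.13540269]
top hub(any) 391 [366.5 228.5] [0.57   0.0818 0.0994] [0.57103329 0.08107568]
top hub(any) 71 [442.  271.7] [ 0.4863 -0.0611  0.1034] [ 0.48729457 -0.0623562 ]
scene posttop 77 [293.9 183.8] [0.634  0.1398 0.1271] [0.63158373 0.13972747]
scene griptop 44 [256.2 105.4] [ 0.4887 -0.0569  0.1036] [ 0.4876357  -0.05740131]
scene griptop 60 [288.5 157.7] [0.5704 0.0837 0.1004] [0.56900667 0.08337181]
scene griptop 38 [294.  192.6] [0.6389 0.1436 0.1053] [0.63631792 0.14126398]
scene knob 37 [218.2 206.1] [0.7134 0.0123 0.0497] [0.71365674 0.01028168]
scene hub(any) 55 [256.5 106.2] [ 0.4888 -0.0559  0.1008] [ 0.48577991 -0.05935247]
scene hub(any) 318 [289.1 158.5] [0.571  0.0858 0.0999] [0.56907154 0.08427297]
scene hub(any) 40 [294.9 193.6] [0.6368 0.1442 0.0995] [0.63258583 0.13962545]
scene hub(any) 60 [362.4 266.3] [0.7026 0.3242 0.1003] [0.69336844 0.32140347]
axis [0.5698 0.0801 0.099 ]
post [0.6283 0.135  0.127 ]
hinge [ 0.5754 -0.0577  0.067 ]
grip [ 0.4863 -0.0571  0.104 ]
knob [0.7092 0.0054 0.043 ]
foot1 [0.7002 0.211  0.022 ]
foot2 [ 0.7121 -0.0713  0.022 ]
foot3 [ 0.4415 -0.0807  0.022 ]
foot4 [0.4309 0.1988 0.022 ]
```

View pics/topz.png

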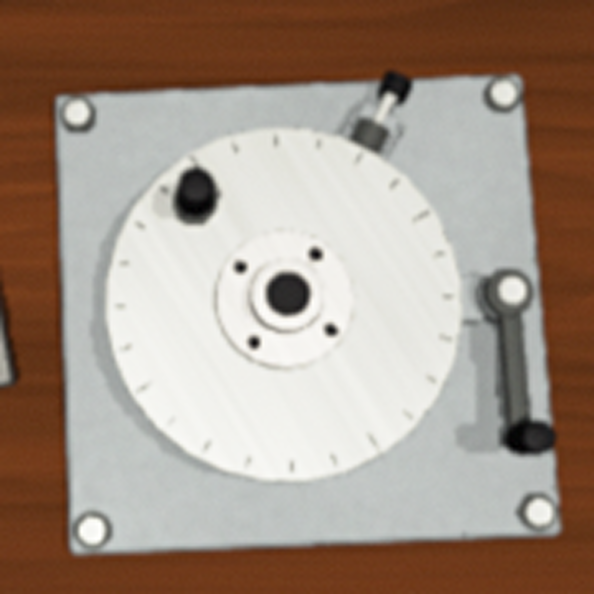

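Emit:
send_rows --commands '[{"jaw": -1, "dp": [2.4, 5.1, 0], "spin": -3}, {"jaw": -1, "dp": [4.8, 10.2, 0], "spin": -6}, {"jaw": -1, "dp": [7.2, 15.3, 0], "spin": -9}, {"jaw": -1, "dp": [9.6, 20.4, 0], "spin": -12}, {"jaw": -1, "dp": [12, 25.5, 0], "spin": -15}, {"jaw": -1, "dp": [14.4, 30.6, 0], "spin": -18}, {"jaw": -1, "dp": [16.8, 35.7, -1], "spin": -20}, {"jaw": -0.6, "dp": [19.2, 40.8, -2], "spin": -22}, {"jaw": -0.4, "dp": [21.6, 45.9, -3], "spin": -23}, {"jaw": -0.3, "dp": [22.8, 50.9, -4], "spin": -23}]' --newtons 50

```text
clock: 1.4
position: [0.4876, -0.0579, 0.1905]
eef_rot: [-0.0, 1.0, 0.013, 0.0]
ft_force: [1.3, -0.2, 0.0]
width: 0.651
```

Emit:
send_rows --commands '[{"jaw": -0.3, "dp": [0, 0, 0], "spin": 0}, {"jaw": -0.3, "dp": [0, 0, 0], "spin": 0}, {"jaw": -0.3, "dp": [0, 0, 0], "spin": 0}, {"jaw": -0.3, "dp": [0, 0, 0], "spin": 0}, {"jaw": -0.3, "dp": [0, 0, 0], "spin": 0}, {"jaw": -0.3, "dp": [0, 0, 0], "spin": 0}, {"jaw": -0.3, "dp": [0, 0, 0], "spin": 0}, {"jaw": -0.3, "dp": [0, 0, 0], "spin": 0}, {"jaw": -0.3, "dp": [0, 0, 0], "spin": 0}, {"jaw": -0.3, "dp": [0, 0, 0], "spin": 0}]'

```text
clock: 2.65
position: [0.4876, -0.0579, 0.1905]
eef_rot: [-0.0, 1.0, 0.013, 0.0]
ft_force: [-0.3, 0.3, -0.3]
width: 0.649
```

```bash
cat >> h.py <<'E'
def st():
    s=robot.read_state();q=s['eef_rot'];y=R.from_quat(np.array(q)[[1,2,3,0]]).as_matrix()[:,1]
    print('t',round(s['clock'],2),'p',s['position'].round(4),'jaw yaw',np.degrees(np.arctan2(y[1],y[0])).round(1),'f',s['ft_force'].round(1),'w',round(s['width'],3))
    return s
E
python3 - <<'E'
from h import *
c=robot.read_camera('wrist');save(c,'w1');W=pts(c);px=c['pixels'].astype(int)
st()
dark=px.max(-1)<60
m=dark&(W[...,2]>.095)&(W[...,2]<.112)
k,l,s,ce=cv2.connectedComponentsWithStats(m.astype(np.uint8))
for i in range(1,k):
    if s[i,4]>30: print(s[i],ce[i].round(1),np.nanmedian(W[l==i],0).round(4),(W[l==i].min(0)+W[l==i].max(0))/2)
E
```

```text
t 2.7 p [ 0.4876 -0.0578  0.1905] jaw yaw -88.5 f [-0.2  0.6 -0.2] w 0.653
[ 51   0  32  28 545] [68.6 13.7] [0.6273 0.1268 0.1035] [0.62941144 0.12955281 0.10352955]
[134  84  33  35 874] [149.8 100.7] [0.5707 0.0817 0.1008] [0.57026188 0.08195249 0.10054338]
[319 194  20  22 372] [328.7 204.7] [ 0.4891 -0.0617  0.1048] [ 0.48791686 -0.06149316  0.10095621]
```

View pics/w1.png

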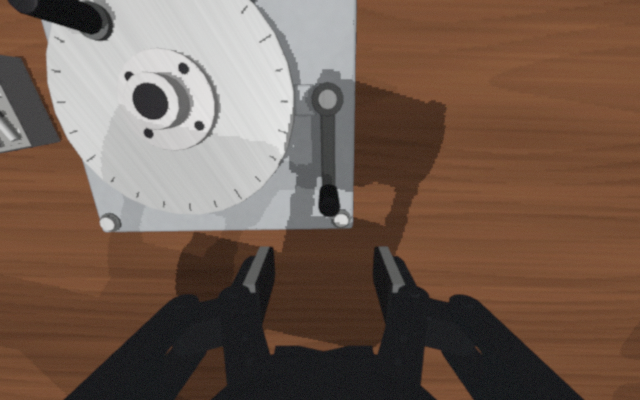

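The wrist view has the grip at (329,205), almost midway between the fingers and 2–3 mm towards -y. All three views agree on about (0.4875, -0.0605).

Emit:
send_rows --commands '[{"jaw": -0.3, "dp": [0, -0.2, -4], "spin": 0}, {"jaw": -0.3, "dp": [0, -0.2, -8], "spin": 0}, {"jaw": -0.3, "dp": [0, -0.2, -10], "spin": 0}, {"jaw": -0.3, "dp": [0, -0.2, -12], "spin": 0}, {"jaw": -0.3, "dp": [0, -0.2, -12], "spin": 0}, {"jaw": 1, "dp": [0, -0.2, -12], "spin": 0}, {"jaw": 1, "dp": [0, -0.2, -12], "spin": 0}, {"jaw": 1, "dp": [0, -0.2, -12], "spin": 0}, {"jaw": 1, "dp": [0, -0.2, -12], "spin": 0}, {"jaw": 1, "dp": [0, -0.2, -12], "spin": 0}]' --newtons 50

```text
clock: 3.95
position: [0.4882, -0.0622, 0.0717]
eef_rot: [0.001, 1.0, 0.013, 0.001]
ft_force: [-6.7, -28.8, 7.1]
width: 0.224
```

Run:
```python
from h import *
s=st()
h=np.array([.5755,-.0575]);g=s['position'][:2];d=g-h;print(np.linalg.norm(d),np.degrees(np.arctan2(d[1],d[0])))
for a in range(0,71,7):
    t=np.radians(a);r=np.array([[np.cos(t),-np.sin(t)],[np.sin(t),np.cos(t)]])
    print(a,((r@d-d)*100).round(2))
```

```text
t 3.95 p [ 0.4882 -0.0622  0.0717] jaw yaw -88.5 f [ -6.7 -28.8   7.1] w 0.224
0.08738631819009401 -176.93613680833857
0 [0. 0.]
7 [ 0.12 -1.06]
14 [ 0.37 -2.1 ]
21 [ 0.75 -3.1 ]
28 [ 1.24 -4.04]
35 [ 1.85 -4.92]
42 [ 2.55 -5.72]
49 [ 3.35 -6.43]
56 [ 4.23 -7.03]
63 [ 5.18 -7.52]
70 [ 6.18 -7.89]
```

Emit:
send_rows --commands '[{"jaw": 1, "dp": [0.05, -0.5, 0], "spin": 3}, {"jaw": 1, "dp": [0.12, -1.06, 0], "spin": 7}, {"jaw": 1, "dp": [0.22, -1.5, 0], "spin": 10}, {"jaw": 1, "dp": [0.37, -2.1, 0], "spin": 14}, {"jaw": 1, "dp": [0.55, -2.6, 0], "spin": 17}, {"jaw": 1, "dp": [0.75, -3.1, 0], "spin": 21}, {"jaw": 1, "dp": [1.0, -3.6, 0], "spin": 25}, {"jaw": 1, "dp": [1.24, -4.04, 0], "spin": 28}, {"jaw": 1, "dp": [1.24, -4.04, 0], "spin": 28}, {"jaw": 1, "dp": [1.24, -4.04, 0], "spin": 28}]'

```text
clock: 5.2
position: [0.5001, -0.1029, 0.0718]
eef_rot: [0.001, 0.967, 0.254, 0.001]
ft_force: [-3.4, -7.2, -9.1]
width: 0.218
```

Run:
```python
from h import *
s=st()
h=np.array([.5755,-.0575]);g=s['position'][:2];d=g-h;print(np.linalg.norm(d),np.degrees(np.arctan2(d[1],d[0])))
```

```text
t 5.2 p [ 0.5001 -0.1029  0.0718] jaw yaw -60.6 f [-3.4 -7.2 -9.1] w 0.218
0.08804590757155521 -148.96681225726613
```

Emit:
send_rows --commands '[{"jaw": 1, "dp": [0.3, -0.45, 0], "spin": 4}, {"jaw": 1, "dp": [0.61, -0.88, 0], "spin": 7}, {"jaw": 1, "dp": [0.95, -1.3, 0], "spin": 10}, {"jaw": 1, "dp": [1.31, -1.68, 0], "spin": 14}, {"jaw": 1, "dp": [1.7, -2.05, 0], "spin": 17}, {"jaw": 1, "dp": [2.11, -2.39, 0], "spin": 21}, {"jaw": 1, "dp": [2.55, -2.7, 0], "spin": 24}, {"jaw": 1, "dp": [2.99, -2.99, 0], "spin": 28}, {"jaw": 1, "dp": [3.5, -3.25, 0], "spin": 32}, {"jaw": 1, "dp": [3.5, -3.25, 0], "spin": 32}]'

```text
clock: 6.45
position: [0.5348, -0.1364, 0.0719]
eef_rot: [0.001, 0.86, 0.511, 0.001]
ft_force: [-2.2, -13.3, -13.4]
width: 0.215
```

Run:
```python
from h import *
s=st()
h=np.array([.5755,-.0575]);g=s['position'][:2];d=g-h;print(np.linalg.norm(d),np.degrees(np.arctan2(d[1],d[0])))
```

```text
t 6.45 p [ 0.5348 -0.1364  0.0719] jaw yaw -28.6 f [ -2.2 -13.3 -13.4] w 0.215
0.08875904703613835 -117.31806604952182
```

Emit:
send_rows --commands '[{"jaw": -0.3, "dp": [0, 0, 0], "spin": 0}, {"jaw": -0.3, "dp": [0, 0, 0], "spin": 0}, {"jaw": -0.3, "dp": [0, 0, 0], "spin": 0}, {"jaw": -0.3, "dp": [0, 0, 4], "spin": 0}, {"jaw": -0.3, "dp": [0, 0, 9], "spin": 0}, {"jaw": -0.3, "dp": [1.9, 5.5, 11], "spin": -4}, {"jaw": -0.3, "dp": [3.8, 11, 11], "spin": -8}, {"jaw": -0.3, "dp": [5.7, 16.5, 11], "spin": -12}, {"jaw": -0.3, "dp": [7.6, 22, 11], "spin": -16}, {"jaw": -0.3, "dp": [9.5, 27.3, 11], "spin": -19}]'

```text
clock: 7.7
position: [0.6301, 0.1388, 0.1821]
eef_rot: [0.001, 0.933, 0.361, 0.001]
ft_force: [1.3, -0.4, -0.2]
width: 0.647
```

Run:
```python
from h import *
st()
c=robot.read_camera('top');save(c,'t2');
c=robot.read_camera('wrist');save(c,'w2');W=pts(c);px=c['pixels'].astype(int)
st()
dark=px.max(-1)<60
m=dark&(W[...,2]>.115)&(W[...,2]<.135)
k,l,s,ce=cv2.connectedComponentsWithStats(m.astype(np.uint8))
for i in range(1,k):
    if s[i,4]>30: print(s[i],ce[i].round(1),np.nanmedian(W[l==i],0).round(4),(W[l==i].min(0)+W[l==i].max(0))/2)
c=robot.read_camera('scene');save(c,'s2')
```

```text
t 7.7 p [0.6301 0.1388 0.1821] jaw yaw -47.7 f [ 1.3 -0.4 -0.2] w 0.647
t 7.8 p [0.6309 0.1417 0.1819] jaw yaw -47.4 f [ 0.  -1.2 -0.4] w 0.653
[320 209  25  30 607] [331.7 223.3] [0.6342 0.1385 0.1277] [0.63279158 0.13694138 0.12234332]
```

View pics/w2.png

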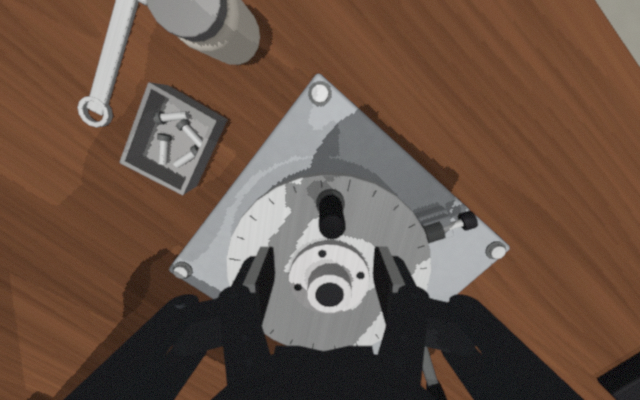

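View pics/s2.png

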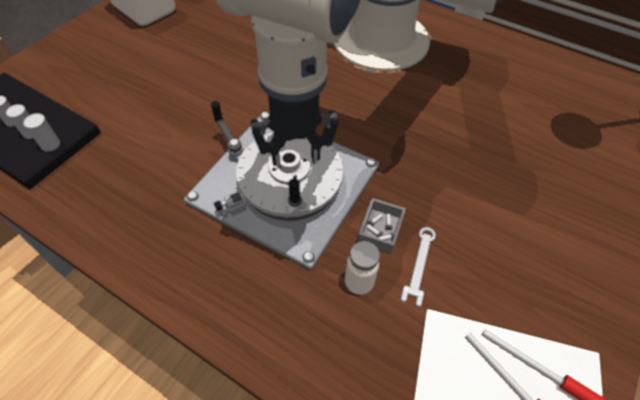

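The scene view confirms the lever is open. In the wrist view the post top is near (331,215), about 5 mm right of the finger centre line, so I correct by (+1, -4) mm.

Emit:
send_rows --commands '[{"jaw": -0.3, "dp": [0.1, -0.4, -2], "spin": 0}, {"jaw": -0.3, "dp": [0.1, -0.4, -5], "spin": 0}, {"jaw": -0.3, "dp": [0.1, -0.4, -8], "spin": 0}, {"jaw": -0.3, "dp": [0.1, -0.4, -9.3], "spin": 0}, {"jaw": -0.3, "dp": [0.1, -0.4, -9.3], "spin": 0}, {"jaw": 1, "dp": [0.1, -0.4, -9.3], "spin": 0}, {"jaw": 1, "dp": [0.1, -0.4, -9.3], "spin": 0}, {"jaw": 1, "dp": [0.1, -0.4, -9.3], "spin": 0}, {"jaw": 1, "dp": [0.1, -0.4, -9.3], "spin": 0}, {"jaw": 1, "dp": [0.1, -0.4, -9.3], "spin": 0}]' --newtons 50

```text
clock: 9.1
position: [0.6316, 0.1354, 0.09]
eef_rot: [0.001, 0.932, 0.363, 0.002]
ft_force: [-1.8, -0.4, 7.3]
width: 0.246
```

```bash
cat >> h.py <<'E'
A=np.array([.5705,.0825])
def rot(s,angs,c=A):
    d=s['position'][:2]-c;print('r',np.linalg.norm(d).round(4),'ang',np.degrees(np.arctan2(d[1],d[0])).round(2))
    e=np.array([-d[1],d[0]])/np.linalg.norm(d);f=s['ft_force'][:2];print('tang f',(f@e).round(1),'rad f',(f@d/np.linalg.norm(d)).round(1))
    for a in angs:
        t=np.radians(a);r=np.array([[np.cos(t),-np.sin(t)],[np.sin(t),np.cos(t)]]);print(a,((r@d-d)*100).round(2))
E
python3 - <<'E'
from h import *
s=st();rot(s,range(3,28,3))
E
```

```text
t 9.1 p [0.6316 0.1354 0.09  ] jaw yaw -47.4 f [-1.8 -0.4  7.3] w 0.246
r 0.0809 ang 40.87
tang f 0.9 rad f -1.7
3 [-0.29  0.31]
6 [-0.59  0.61]
9 [-0.9   0.89]
12 [-1.23  1.16]
15 [-1.58  1.4 ]
18 [-1.93  1.63]
21 [-2.3   1.84]
24 [-2.68  2.03]
27 [-3.07  2.2 ]
```

Emit:
send_rows --commands '[{"jaw": 1, "dp": [-0.29, 0.31, 0], "spin": 3}, {"jaw": 1, "dp": [-0.59, 0.61, 0], "spin": 6}, {"jaw": 1, "dp": [-0.9, 0.89, 0], "spin": 9}, {"jaw": 1, "dp": [-1.23, 1.16, 0], "spin": 12}, {"jaw": 1, "dp": [-1.58, 1.4, 0], "spin": 15}, {"jaw": 1, "dp": [-1.93, 1.63, 0], "spin": 18}, {"jaw": 1, "dp": [-2.3, 1.84, 0], "spin": 21}, {"jaw": 1, "dp": [-2.68, 2.03, 0], "spin": 24}, {"jaw": 1, "dp": [-2.68, 2.03, 0], "spin": 24}, {"jaw": 1, "dp": [-2.68, 2.03, 0], "spin": 24}]'

```text
clock: 10.35
position: [0.6043, 0.1556, 0.0901]
eef_rot: [0.001, 0.836, 0.549, 0.001]
ft_force: [-4.1, -1.1, -3.2]
width: 0.242
```

```bash
cat >> h.py <<'E'
def knob(n):
    c=robot.read_camera('top');save(c,n);W=pts(c);dark=c['pixels'].max(-1)<60
    m=dark&(W[...,2]>.03)&(W[...,2]<.06)&(abs(W[...,0]-.711)<.04)&(abs(W[...,1]-.008)<.04)
    v,u=np.nonzero(m);g=c['pixels'].astype(float).mean(-1)
    print('knob px',m.sum(),u.mean().round(2),v.mean().round(2),np.nanmedian(W[m],0).round(4), 'dist',np.linalg.norm(np.nanmean(W[m],0)[:2]-A).round(4))
E
python3 - <<'E'
from h import *
s=st();rot(s,range(2,21,2));knob('t3')
c=dict(np.load('top0.npz'))
class F: 
    def read_camera(self,n): return c
import h; h.robot=F(); h.knob('t0')
E
```

```text
t 10.35 p [0.6043 0.1556 0.0901] jaw yaw -23.5 f [-4.1 -1.1 -3.2] w 0.242
r 0.0806 ang 65.19
tang f 3.2 rad f -2.7
2 [-0.26  0.11]
4 [-0.52  0.22]
6 [-0.78  0.31]
8 [-1.05  0.4 ]
10 [-1.32  0.48]
12 [-1.59  0.54]
14 [-1.87  0.6 ]
16 [-2.15  0.65]
18 [-2.43  0.69]
20 [-2.7   0.72]
knob px 52 399.29 166.08 [0.7108 0.0057 0.0512] dist 0.1584
knob px 50 399.42 165.26 [0.7106 0.005  0.0517] dist 0.1599
```

Run:
```python
import numpy as np
for r in (.0812,):
  for a in range(65,130,4):
    f=lambda x:r*100*np.array([np.cos(np.radians(x)),np.sin(np.radians(x))])
    print(a,[(f(a+k)-f(a)).round(2).tolist() for k in (1,2,3,4)])
```

```text
65 [[-0.13, 0.06], [-0.26, 0.12], [-0.39, 0.17], [-0.52, 0.22]]
69 [[-0.13, 0.05], [-0.27, 0.1], [-0.4, 0.14], [-0.54, 0.18]]
73 [[-0.14, 0.04], [-0.27, 0.08], [-0.41, 0.11], [-0.55, 0.15]]
77 [[-0.14, 0.03], [-0.28, 0.06], [-0.42, 0.08], [-0.56, 0.11]]
81 [[-0.14, 0.02], [-0.28, 0.04], [-0.42, 0.06], [-0.56, 0.07]]
85 [[-0.14, 0.01], [-0.28, 0.02], [-0.42, 0.03], [-0.57, 0.03]]
89 [[-0.14, 0.0], [-0.28, 0.0], [-0.43, -0.0], [-0.57, -0.01]]
93 [[-0.14, -0.01], [-0.28, -0.02], [-0.42, -0.03], [-0.56, -0.05]]
97 [[-0.14, -0.02], [-0.28, -0.04], [-0.42, -0.06], [-0.56, -0.09]]
101 [[-0.14, -0.03], [-0.28, -0.06], [-0.42, -0.09], [-0.55, -0.13]]
105 [[-0.14, -0.04], [-0.27, -0.08], [-0.41, -0.12], [-0.54, -0.17]]
109 [[-0.13, -0.05], [-0.27, -0.1], [-0.4, -0.15], [-0.53, -0.2]]
113 [[-0.13, -0.06], [-0.26, -0.12], [-0.39, -0.18], [-0.51, -0.24]]
117 [[-0.13, -0.07], [-0.25, -0.13], [-0.37, -0.2], [-0.5, -0.27]]
121 [[-0.12, -0.07], [-0.24, -0.15], [-0.36, -0.23], [-0.48, -0.31]]
125 [[-0.12, -0.08], [-0.23, -0.17], [-0.34, -0.25], [-0.45, -0.34]]
129 [[-0.11, -0.09], [-0.22, -0.18], [-0.32, -0.28], [-0.43, -0.37]]
```

Emit:
send_rows --commands '[{"jaw": 1, "dp": [-0.13, 0.06, 0], "spin": 1}, {"jaw": 1, "dp": [-0.26, 0.12, 0], "spin": 2}, {"jaw": 1, "dp": [-0.39, 0.17, 0], "spin": 3}, {"jaw": 1, "dp": [-0.52, 0.22, 0], "spin": 4}, {"jaw": 1, "dp": [-0.52, 0.22, 0], "spin": 4}, {"jaw": 1, "dp": [-0.52, 0.22, 0], "spin": 4}, {"jaw": 1, "dp": [-0.52, 0.22, 0], "spin": 4}, {"jaw": 1, "dp": [-0.52, 0.22, 0], "spin": 4}, {"jaw": 1, "dp": [-0.52, 0.22, 0], "spin": 4}, {"jaw": 1, "dp": [-0.52, 0.22, 0], "spin": 4}]'

```text
clock: 11.65
position: [0.599, 0.1579, 0.0901]
eef_rot: [0.001, 0.816, 0.578, 0.001]
ft_force: [-3.5, -2.2, -3.2]
width: 0.242
```

Emit:
send_rows --commands '[{"jaw": 1, "dp": [-0.13, 0.05, 0], "spin": 1}, {"jaw": 1, "dp": [-0.27, 0.1, 0], "spin": 2}, {"jaw": 1, "dp": [-0.4, 0.14, 0], "spin": 3}, {"jaw": 1, "dp": [-0.54, 0.18, 0], "spin": 4}, {"jaw": 1, "dp": [-0.54, 0.18, 0], "spin": 4}, {"jaw": 1, "dp": [-0.54, 0.18, 0], "spin": 4}, {"jaw": 1, "dp": [-0.54, 0.18, 0], "spin": 4}, {"jaw": 1, "dp": [-0.54, 0.18, 0], "spin": 4}, {"jaw": 1, "dp": [-0.54, 0.18, 0], "spin": 4}, {"jaw": 1, "dp": [-0.54, 0.18, 0], "spin": 4}]'

```text
clock: 12.9
position: [0.5935, 0.1597, 0.0901]
eef_rot: [0.001, 0.796, 0.606, 0.001]
ft_force: [-3.4, -2.4, -2.2]
width: 0.24
```

Run:
```python
from h import *
s=st();rot(s,[4]);knob('t4')
```

```text
t 12.9 p [0.5935 0.1597 0.0901] jaw yaw -15.4 f [-3.4 -2.4 -2.2] w 0.24
r 0.0806 ang 73.38
tang f 2.6 rad f -3.3
4 [-0.54  0.14]
knob px 54 399.02 166.22 [0.7103 0.0065 0.0515] dist 0.1577
```

Emit:
send_rows --commands '[{"jaw": 1, "dp": [-0.14, 0.04, 0], "spin": 1}, {"jaw": 1, "dp": [-0.27, 0.08, 0], "spin": 2}, {"jaw": 1, "dp": [-0.41, 0.11, 0], "spin": 3}, {"jaw": 1, "dp": [-0.55, 0.15, 0], "spin": 4}, {"jaw": 1, "dp": [-0.55, 0.15, 0], "spin": 4}, {"jaw": 1, "dp": [-0.55, 0.15, 0], "spin": 4}, {"jaw": 1, "dp": [-0.55, 0.15, 0], "spin": 4}, {"jaw": 1, "dp": [-0.55, 0.15, 0], "spin": 4}, {"jaw": 1, "dp": [-0.55, 0.15, 0], "spin": 4}, {"jaw": 1, "dp": [-0.55, 0.15, 0], "spin": 4}]'

```text
clock: 14.2
position: [0.5878, 0.1612, 0.09]
eef_rot: [0.0, 0.774, 0.633, 0.001]
ft_force: [-2.7, -5.0, -3.0]
width: 0.241
```

Emit:
send_rows --commands '[{"jaw": 1, "dp": [-0.14, 0.03, 0], "spin": 1}, {"jaw": 1, "dp": [-0.28, 0.06, 0], "spin": 2}, {"jaw": 1, "dp": [-0.42, 0.08, 0], "spin": 3}, {"jaw": 1, "dp": [-0.56, 0.11, 0], "spin": 4}, {"jaw": 1, "dp": [-0.56, 0.11, 0], "spin": 4}, {"jaw": 1, "dp": [-0.56, 0.11, 0], "spin": 4}, {"jaw": 1, "dp": [-0.56, 0.11, 0], "spin": 4}, {"jaw": 1, "dp": [-0.56, 0.11, 0], "spin": 4}, {"jaw": 1, "dp": [-0.56, 0.11, 0], "spin": 4}, {"jaw": 1, "dp": [-0.56, 0.11, 0], "spin": 4}]'

```text
clock: 15.45
position: [0.5824, 0.1622, 0.0901]
eef_rot: [0.0, 0.752, 0.66, 0.001]
ft_force: [-0.6, -5.9, -4.0]
width: 0.245
```

Emit:
send_rows --commands '[{"jaw": 1, "dp": [-0.14, 0.02, 0], "spin": 1}, {"jaw": 1, "dp": [-0.28, 0.04, 0], "spin": 2}, {"jaw": 1, "dp": [-0.42, 0.06, 0], "spin": 3}, {"jaw": 1, "dp": [-0.56, 0.07, 0], "spin": 4}, {"jaw": 1, "dp": [-0.56, 0.07, 0], "spin": 4}, {"jaw": 1, "dp": [-0.56, 0.07, 0], "spin": 4}, {"jaw": 1, "dp": [-0.56, 0.07, 0], "spin": 4}, {"jaw": 1, "dp": [-0.56, 0.07, 0], "spin": 4}, {"jaw": 1, "dp": [-0.56, 0.07, 0], "spin": 4}, {"jaw": 1, "dp": [-0.56, 0.07, 0], "spin": 4}]'

```text
clock: 16.7
position: [0.5768, 0.1628, 0.0901]
eef_rot: [0.0, 0.728, 0.685, 0.001]
ft_force: [-0.7, -5.0, -4.7]
width: 0.248
```

Run:
```python
from h import *
s=st();rot(s,[4]);knob('t5')
```

```text
t 16.7 p [0.5768 0.1628 0.0901] jaw yaw -3.5 f [-0.7 -5.  -4.7] w 0.248
r 0.0806 ang 85.54
tang f 0.3 rad f -5.0
4 [-0.56  0.02]
knob px 52 399.17 165.52 [0.7109 0.0057 0.0513] dist 0.1592
```

Emit:
send_rows --commands '[{"jaw": 1, "dp": [-0.14, 0.0, 0], "spin": 1}, {"jaw": 1, "dp": [-0.28, 0.0, 0], "spin": 2}, {"jaw": 1, "dp": [-0.42, 0.0, 0], "spin": 3}, {"jaw": 1, "dp": [-0.57, 0.0, 0], "spin": 4}, {"jaw": 1, "dp": [-0.57, 0.0, 0], "spin": 4}, {"jaw": 1, "dp": [-0.57, 0.0, 0], "spin": 4}, {"jaw": 1, "dp": [-0.57, 0.0, 0], "spin": 4}, {"jaw": 1, "dp": [-0.57, 0.0, 0], "spin": 4}, {"jaw": 1, "dp": [-0.57, 0.0, 0], "spin": 4}, {"jaw": 1, "dp": [-0.57, 0.0, 0], "spin": 4}]'

```text
clock: 18.0
position: [0.5709, 0.163, 0.0901]
eef_rot: [0.0, 0.704, 0.71, 0.001]
ft_force: [-2.0, 6.0, -4.2]
width: 0.244
```

Emit:
send_rows --commands '[{"jaw": 1, "dp": [-0.14, 0.0, 0], "spin": 1}, {"jaw": 1, "dp": [-0.28, -0.01, 0], "spin": 2}, {"jaw": 1, "dp": [-0.42, -0.02, 0], "spin": 3}, {"jaw": 1, "dp": [-0.57, -0.03, 0], "spin": 4}, {"jaw": 1, "dp": [-0.57, -0.03, 0], "spin": 4}, {"jaw": 1, "dp": [-0.57, -0.03, 0], "spin": 4}, {"jaw": 1, "dp": [-0.57, -0.03, 0], "spin": 4}, {"jaw": 1, "dp": [-0.57, -0.03, 0], "spin": 4}, {"jaw": 1, "dp": [-0.57, -0.03, 0], "spin": 4}, {"jaw": 1, "dp": [-0.57, -0.03, 0], "spin": 4}]'

```text
clock: 19.25
position: [0.5641, 0.1628, 0.0901]
eef_rot: [-0.0, 0.678, 0.735, 0.001]
ft_force: [-5.3, 5.8, -2.1]
width: 0.242
```

Emit:
send_rows --commands '[{"jaw": 1, "dp": [-0.14, -0.02, 0], "spin": 1}, {"jaw": 1, "dp": [-0.28, -0.03, 0], "spin": 2}, {"jaw": 1, "dp": [-0.42, -0.04, 0], "spin": 3}, {"jaw": 1, "dp": [-0.56, -0.06, 0], "spin": 4}, {"jaw": 1, "dp": [-0.56, -0.06, 0], "spin": 4}, {"jaw": 1, "dp": [-0.56, -0.06, 0], "spin": 4}, {"jaw": 1, "dp": [-0.56, -0.06, 0], "spin": 4}, {"jaw": 1, "dp": [-0.56, -0.06, 0], "spin": 4}, {"jaw": 1, "dp": [-0.56, -0.06, 0], "spin": 4}, {"jaw": 1, "dp": [-0.56, -0.06, 0], "spin": 4}]'

```text
clock: 20.5
position: [0.56, 0.1624, 0.0901]
eef_rot: [0.0, 0.652, 0.758, 0.002]
ft_force: [9.5, 6.8, -13.3]
width: 0.24
```

Run:
```python
from h import *
s=st();rot(s,[4]);knob('t6')
```

```text
t 20.5 p [0.56   0.1624 0.0901] jaw yaw 8.6 f [  9.5   6.8 -13.3] w 0.24
r 0.0806 ang 97.47
tang f -10.3 rad f 5.5
4 [-0.55 -0.09]
knob px 54 397.85 168.15 [0.705  0.0087 0.0514] dist 0.153
```

The force flipped from assisting (-5 N) to opposing (+9.5 N), and the knob has moved about 5 mm inward, so this is the notch. I'll back off slightly, let go so it can settle, then check.

Emit:
send_rows --commands '[{"jaw": 1, "dp": [0.15, 0, 0], "spin": -1}, {"jaw": 1, "dp": [0.15, 0, 0], "spin": -1}, {"jaw": 1, "dp": [0.15, 0, 0], "spin": -1}, {"jaw": 1, "dp": [0.15, 0, 0], "spin": -1}, {"jaw": -0.3, "dp": [0.15, 0, 0], "spin": -1}, {"jaw": -0.3, "dp": [0.15, 0, 0], "spin": -1}, {"jaw": -0.3, "dp": [0.15, 0, 0], "spin": -1}, {"jaw": -0.3, "dp": [0.15, 0, 4], "spin": -1}, {"jaw": -0.3, "dp": [0.15, 0, 8], "spin": -1}, {"jaw": -0.3, "dp": [0.15, 0, 10], "spin": -1}]'

```text
clock: 21.8
position: [0.5623, 0.1624, 0.1924]
eef_rot: [0.001, 0.659, 0.753, 0.003]
ft_force: [-0.1, -0.5, -0.6]
width: 0.645
```

Run:
```python
from h import *
s=st();knob('t7')
import cv2
a=cv2.imread('pics/top0.png')[140:320,280:460];b=cv2.imread('pics/t7.png')[140:320,280:460]
cv2.imwrite('pics/cmp.png',cv2.resize(np.hstack([a,b]),None,fx=2.2,fy=2.2,interpolation=cv2.INTER_CUBIC))
c=robot.read_camera('scene');save(c,'s7')
W=pts(c);dark=c['pixels'].max(-1)<60
m=dark&(W[...,2]>.095)&(W[...,2]<.112)&(W[...,1]<-.05)
print('grip',m.sum(),np.nanmedian(W[m],0))
m=dark&(W[...,2]>.12)&(W[...,2]<.135)&(W[...,1]>.1);print('post',m.sum(),np.nanmedian(W[m],0))
```

```text
t 21.8 p [0.5623 0.1624 0.1924] jaw yaw 7.6 f [-0.1 -0.5 -0.6] w 0.645
knob px 0 nan nan [nan nan nan] dist nan
grip 51 [ 0.53529718 -0.13222953  0.10283086]
post 73 [0.56360627 0.16683991 0.12739459]h.py:30: RuntimeWarning: Mean of empty slice.
  print('knob px',m.sum(),u.mean().round(2),v.mean().round(2),np.nanmedian(W[m],0).round(4), 'dist',np.linalg.norm(np.nanmean(W[m],0)[:2]-A).round(4))
  ret = ret.dtype.type(ret / rcount)
  return np.nanmean(a, axis, out=out, keepdims=keepdims)
h.py:30: RuntimeWarning: Mean of empty slice
  print('knob px',m.sum(),u.mean().round(2),v.mean().round(2),np.nanmedian(W[m],0).round(4), 'dist',np.linalg.norm(np.nanmean(W[m],0)[:2]-A).round(4))
```

View pics/cmp.png

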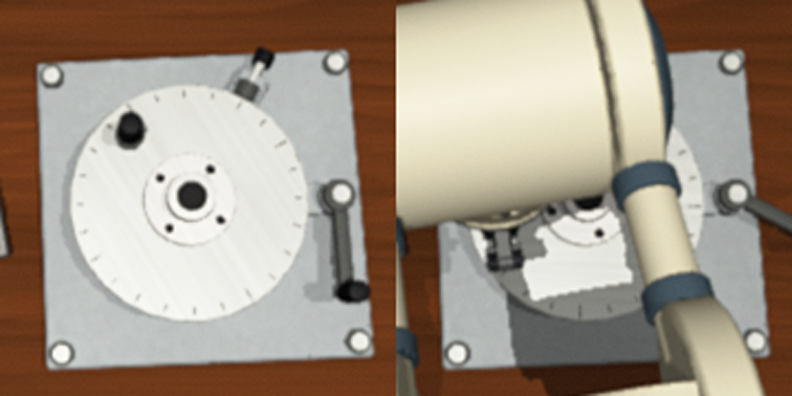

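View pics/s7.png

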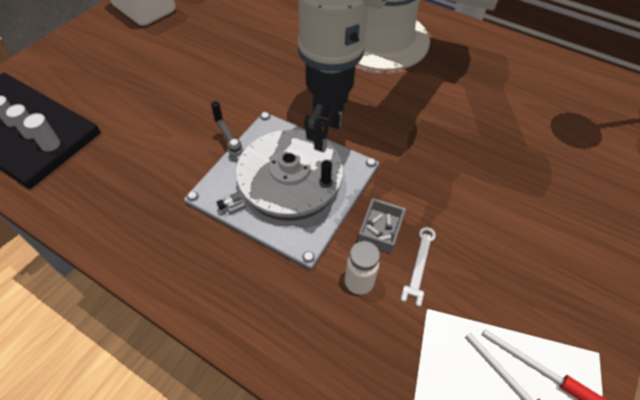

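The post stands in its new place and the arm hides the knob from the top camera. I'll move over the lever grip, then check the knob again.

Emit:
send_rows --commands '[{"jaw": -0.3, "dp": [-0.5, -5, 0], "spin": -6}, {"jaw": -0.3, "dp": [-0.9, -10, 0], "spin": -12}, {"jaw": -0.3, "dp": [-1.4, -15, 0], "spin": -18}, {"jaw": -0.3, "dp": [-1.8, -20, 0], "spin": -24}, {"jaw": -0.3, "dp": [-2.3, -25, 0], "spin": -30}, {"jaw": -0.3, "dp": [-2.7, -29.9, 0], "spin": -36}, {"jaw": -0.3, "dp": [-2.7, -29.9, 0], "spin": -36}, {"jaw": -0.3, "dp": [-2.7, -29.9, 0], "spin": -36}, {"jaw": -0.3, "dp": [-2.7, -29.9, 0], "spin": -36}, {"jaw": -0.3, "dp": [-2.7, -29.9, 0], "spin": -36}]'

```text
clock: 23.15
position: [0.5359, -0.1356, 0.1924]
eef_rot: [0.003, 0.858, 0.513, 0.003]
ft_force: [0.6, 0.9, -0.4]
width: 0.646
```

```bash
python3 - <<'E' 2>/dev/null
from h import *
s=st();
c=robot.read_camera('wrist');save(c,'w8');W=pts(c);px=c['pixels'].astype(int)
dark=px.max(-1)<60
m=dark&(W[...,2]>.095)&(W[...,2]<.112)
k,l,s,ce=cv2.connectedComponentsWithStats(m.astype(np.uint8))
for i in range(1,k):
    if s[i,4]>30: print(s[i],ce[i].round(1),np.nanmedian(W[l==i],0).round(4))
knob('t8')
E
```

```text
t 23.15 p [ 0.5359 -0.1356  0.1924] jaw yaw -28.3 f [ 0.6  0.9 -0.4] w 0.646
[312 195  22  23 383] [322.2 206.1] [ 0.5353 -0.1353  0.1047]
knob px 50 398.3 167.78 [0.7053 0.008  0.0515] dist 0.154
```

View pics/t8.png

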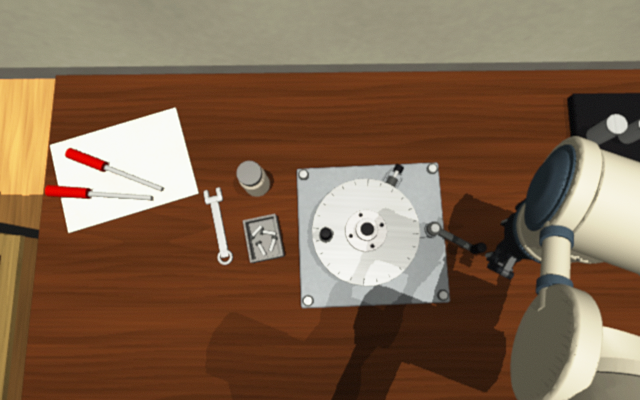

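View pics/w8.png

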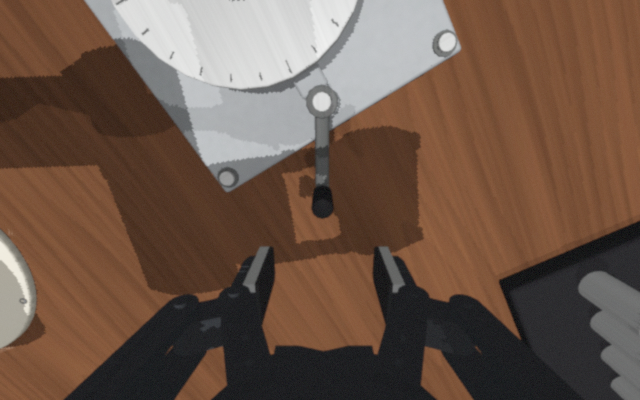

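The top view has the knob near (398,168), about 5 mm farther in than on the rim, so the pin is down. The jar, box and wrench have not moved. The wrist view has the lever grip at (322,206), centred between the fingers.

Emit:
send_rows --commands '[{"jaw": -0.3, "dp": [-0.1, -0.1, -4], "spin": 0}, {"jaw": -0.3, "dp": [-0.1, -0.1, -8], "spin": 0}, {"jaw": -0.3, "dp": [-0.1, -0.1, -11], "spin": 0}, {"jaw": -0.3, "dp": [-0.1, -0.1, -12], "spin": 0}, {"jaw": -0.3, "dp": [-0.1, -0.1, -12], "spin": 0}, {"jaw": 1, "dp": [-0.1, -0.1, -12], "spin": 0}, {"jaw": 1, "dp": [-0.1, -0.1, -12], "spin": 0}, {"jaw": 1, "dp": [-0.1, -0.1, -12], "spin": 0}, {"jaw": 1, "dp": [-0.1, -0.1, -12], "spin": 0}, {"jaw": 1, "dp": [-0.1, -0.1, -12], "spin": 0}]'

```text
clock: 24.5
position: [0.5354, -0.137, 0.0736]
eef_rot: [0.003, 0.859, 0.513, 0.003]
ft_force: [-2.2, 1.1, 9.9]
width: 0.217
```

```bash
python3 - <<'E' 2>/dev/null
from h import *
s=st();rot(s,range(-4,-63,-4),np.array([.5755,-.0575]))
E
```

```text
t 24.5 p [ 0.5354 -0.137   0.0736] jaw yaw -28.3 f [-2.2  1.1  9.9] w 0.217
r 0.0891 ang -116.79
tang f -2.5 rad f -0.0
-4 [-0.54  0.3 ]
-8 [-1.07  0.64]
-12 [-1.57  1.01]
-16 [-2.04  1.41]
-20 [-2.48  1.85]
-24 [-2.89  2.32]
-28 [-3.26  2.82]
-32 [-3.6   3.34]
-36 [-3.91  3.88]
-40 [-4.17  4.44]
-44 [-4.4   5.02]
-48 [-4.58  5.61]
-52 [-4.72  6.22]
-56 [-4.82  6.83]
-60 [-4.88  7.45]
```

Emit:
send_rows --commands '[{"jaw": 1, "dp": [-0.54, 0.3, 0], "spin": -4}, {"jaw": 1, "dp": [-1.07, 0.64, 0], "spin": -8}, {"jaw": 1, "dp": [-1.57, 1.01, 0], "spin": -12}, {"jaw": 1, "dp": [-2.04, 1.41, 0], "spin": -16}, {"jaw": 1, "dp": [-2.48, 1.85, 0], "spin": -20}, {"jaw": 1, "dp": [-2.89, 2.32, 0], "spin": -24}, {"jaw": 1, "dp": [-3.26, 2.82, 0], "spin": -28}, {"jaw": 1, "dp": [-3.6, 3.34, 0], "spin": -32}, {"jaw": 1, "dp": [-3.91, 3.88, 0], "spin": -36}, {"jaw": 1, "dp": [-3.91, 3.88, 0], "spin": -36}]'

```text
clock: 25.75
position: [0.497, -0.0978, 0.0738]
eef_rot: [0.004, 0.975, 0.222, 0.003]
ft_force: [5.9, 4.7, -12.0]
width: 0.216
```

```bash
python3 - <<'E' 2>/dev/null
from h import *
s=st();rot(s,range(-4,-32,-3),np.array([.5755,-.0575]))
E
```

```text
t 25.75 p [ 0.497  -0.0978  0.0738] jaw yaw -64.4 f [  5.9   4.7 -12. ] w 0.216
r 0.0883 ang -152.82
tang f -1.5 rad f -7.4
-4 [-0.26  0.56]
-7 [-0.43  0.99]
-10 [-0.58  1.42]
-13 [-0.71  1.87]
-16 [-0.81  2.32]
-19 [-0.88  2.78]
-22 [-0.94  3.23]
-25 [-0.97  3.7 ]
-28 [-0.97  4.16]
-31 [-0.95  4.62]
```

Emit:
send_rows --commands '[{"jaw": 1, "dp": [-0.26, 0.56, 0], "spin": -4}, {"jaw": 1, "dp": [-0.43, 0.99, 0], "spin": -7}, {"jaw": 1, "dp": [-0.58, 1.42, 0], "spin": -10}, {"jaw": 1, "dp": [-0.71, 1.87, 0], "spin": -13}, {"jaw": 1, "dp": [-0.81, 2.32, 0], "spin": -16}, {"jaw": 1, "dp": [-0.85, 2.78, 0], "spin": -19}, {"jaw": 1, "dp": [-0.88, 3.23, 0], "spin": -22}, {"jaw": 1, "dp": [-0.9, 3.55, 0], "spin": -24}, {"jaw": 1, "dp": [-0.9, 3.55, 0], "spin": -24}, {"jaw": 1, "dp": [-0.9, 3.55, 0], "spin": -24}]'

```text
clock: 27.0
position: [0.4881, -0.0626, 0.0738]
eef_rot: [0.005, 1.0, 0.014, 0.002]
ft_force: [1.8, -4.8, -13.8]
width: 0.217
```

```bash
python3 - <<'E' 2>/dev/null
from h import *
s=st();rot(s,[],np.array([.5755,-.0575]))
E
```

```text
t 27.0 p [ 0.4881 -0.0626  0.0738] jaw yaw -88.4 f [  1.8  -4.8 -13.8] w 0.217
r 0.0876 ang -176.64
tang f 4.9 rad f -1.5
```

Emit:
send_rows --commands '[{"jaw": 1, "dp": [0, 0.1, 0], "spin": 0}, {"jaw": 1, "dp": [0, 0.2, 0], "spin": 0}, {"jaw": 1, "dp": [0, 0.3, 0], "spin": 0}, {"jaw": 1, "dp": [0, 0.3, 0], "spin": 0}, {"jaw": 1, "dp": [0, 0.3, 0], "spin": 0}, {"jaw": 1, "dp": [0, 0.3, 0], "spin": 0}, {"jaw": 1, "dp": [0, 0.3, 0], "spin": 0}, {"jaw": 1, "dp": [0, 0.3, 0], "spin": 0}, {"jaw": 1, "dp": [0, 0.3, 0], "spin": 0}, {"jaw": 1, "dp": [0, 0.3, 0], "spin": 0}]'

```text
clock: 28.25
position: [0.4881, -0.0622, 0.0739]
eef_rot: [0.007, 1.0, 0.015, 0.002]
ft_force: [-3.9, -36.0, -17.2]
width: 0.214
```

```bash
python3 - <<'E' 2>/dev/null
from h import *
s=st();rot(s,[],np.array([.5755,-.0575]))
E
```

```text
t 28.25 p [ 0.4881 -0.0622  0.0739] jaw yaw -88.3 f [ -3.9 -36.  -17.2] w 0.214
r 0.0875 ang -176.89
tang f 35.7 rad f 5.8
```

It is hard against the stop (36 N), at the same place as at the start. I'll ease off, open the jaws, rise and retreat.

Emit:
send_rows --commands '[{"jaw": 1, "dp": [0, 0, 0], "spin": 0}, {"jaw": 1, "dp": [0, 0, 0], "spin": 0}, {"jaw": -0.3, "dp": [0, 0, 0], "spin": 0}, {"jaw": -0.3, "dp": [0, 0, 0], "spin": 0}, {"jaw": -0.3, "dp": [0, 0, 0], "spin": 0}, {"jaw": -0.3, "dp": [0, 0, 4], "spin": 0}, {"jaw": -0.3, "dp": [0, 0, 8], "spin": 0}, {"jaw": -0.3, "dp": [0, 0, 13], "spin": 0}, {"jaw": -0.3, "dp": [0, -5, 15], "spin": 0}, {"jaw": -0.3, "dp": [0, -10, 15], "spin": 0}]'

```text
clock: 29.5
position: [0.489, -0.1634, 0.2261]
eef_rot: [0.008, 1.0, 0.015, 0.004]
ft_force: [-0.1, 0.6, 0.0]
width: 0.65
```

Emit:
send_rows --commands '[{"jaw": -0.3, "dp": [-1, -5, 0], "spin": 0}, {"jaw": -0.3, "dp": [-2, -10, 0], "spin": 0}, {"jaw": -0.3, "dp": [-3, -15, 0], "spin": 0}, {"jaw": -0.3, "dp": [-4, -20, 0], "spin": 0}, {"jaw": -0.3, "dp": [-4, -20, 0], "spin": 0}, {"jaw": -0.3, "dp": [-4, -20, 0], "spin": 0}, {"jaw": -0.3, "dp": [-4, -20, 0], "spin": 0}, {"jaw": -0.3, "dp": [-4, -20, 0], "spin": 0}, {"jaw": -0.3, "dp": [-4, -20, 0], "spin": 0}, {"jaw": -0.3, "dp": [-4, -20, 0], "spin": 0}]'

```text
clock: 30.75
position: [0.4491, -0.3631, 0.2261]
eef_rot: [0.008, 1.0, 0.016, 0.004]
ft_force: [-0.2, 0.5, 0.2]
width: 0.649
```

```bash
python3 - <<'E' 2>/dev/null
from h import *
st();knob('t9')
a=np.load('top0.npz')['pixels'][140:320,280:460,::-1];b=cv2.imread('pics/t9.png')
print('left-part diff',np.abs(np.load('top0.npz')['pixels'][100:280,190:290,::-1].astype(int)-b[100:280,190:290]).max(-1).mean())
cv2.imwrite('pics/cmp9.png',cv2.resize(np.hstack([a,b[140:320,280:460]]),None,fx=2.2,fy=2.2,interpolation=cv2.INTER_CUBIC))
c=robot.read_camera('top');W=pts(c);dark=c['pixels'].max(-1)<60
m=dark&(W[...,2]>.098)&(W[...,2]<.111)&(W[...,1]<-.03)&(W[...,1]>-.2)&(W[...,0]>.45)&(W[...,0]<.65);v,u=np.nonzero(m);print('grip',m.sum(),u.mean(),v.mean(),np.nanmedian(W[m],0))
E
```

```text
t 30.75 p [ 0.4491 -0.3631  0.2261] jaw yaw -88.2 f [-0.2  0.5  0.2] w 0.649
knob px 50 398.3 167.78 [0.7052 0.0078 0.0513] dist 0.1541
left-part diff 2.2045555555555554
grip 77 442.2207792207792 271.83116883116884 [ 0.48629235 -0.06101528  0.10410422]
```

View pics/cmp9.png

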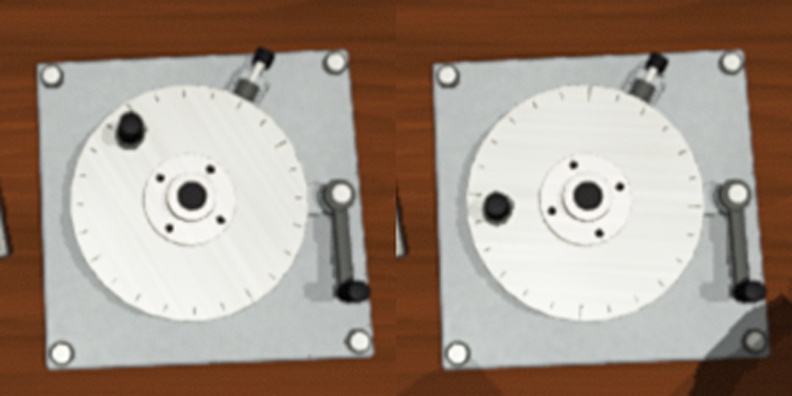

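The before/after picture shows the lever back home, with its grip at the same pixel to within 0.1. The post has moved round to (497,208), and the knob sits farther in. The three loose things have not moved.

```bash
python3 -c "
from cell import robot
print(robot.finish_job())"
```

```text
the job is handed in; nothing more can be done
None
```

The turntable is at its next station with the index pin in its notch, and the clamp lever is home again. I handed the job in at about 31 s of the 64 s allowed; no verdict is reported.

- **Opening the clamp:** I swung the lever to about 1.0 rad open and let go.
- **Finding the notch:** I turned the table anticlockwise by its post in roughly 4° steps. After about 55° the force changed from pulling the table on (5 N) to holding it back (10 N). I eased off a little and let go so the table could settle.
- **Closing the clamp:** I swung the lever back until it pressed on its stop with about 36 N, then released it and moved the arm well clear.

**Last checks:**
- **Index pin:** the knob sits about 5 mm farther in than when riding on the rim, and it did not shift while I clamped. That reading varies by about 1 mm.
- **Lever:** the grip is within 0.1 pixel of where it started in the top picture.
- **Loose items:** the wrench, oil jar and bolt box show no visible movement.
- **Arm:** it touches nothing, with under 1 N on the tool.

No check failed. The scene and top cameras differed by 3–5 mm on some points, so I corrected the two first grasps with the wrist camera.

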